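# Dock the tuner box square in the counter corner

### The job

Put the beige tuner box away for the night: slide it over the glass, without lifting it or pressing its orange button, into the wooden corner until its long back side lies flush along the back rail and its left end bears on the sliding stop. The stop's shaft has end float, so press the box firmly against it, holding the pressure a moment, until it is solid at its inner end, but never ram it. Then let go, leaving the box square and flush against both rail and stop and everything else on the counter untouched.

Things in the scene. Friction and masses are not known exactly. Their poses are not given: they have to be found in the camera images.
- corner: Fixed wooden L-corner; place and yaw vary. Origin on the glass at its inner corner: the back rail's face is plane x = 0 (rail 25 mm thick at +x, 30 mm high, y -220 to +60 mm), the stop pad's face is plane y = 0 once the stop is home. Bearing block 46 mm high at y 24 to 54 mm. The box belongs with its origin at x = -50, y = -75 mm, axes parallel to the corner's.
- stop (a joint): Travel (m) of the sliding stop: a pale wooden pad (70 mm along the corner's x, 12 mm thick, 2 to 42 mm above the glass) on a steel shaft through the bearing block. It slides along the corner's +y: 0 is fully out towards the box, 0.012 solid at its inner end. No spring, friction about 2.5 N; it stays where it is left and starts 0 to 5 mm in.
- stop_face (a point): Middle of the stop pad's face, 24 mm above the glass, at x = -50 mm, y = -12 mm + joint stop in the corner's frame.
- tuner: Beige plastic tuner box, loose: 100 (its x) by 150 (its y) by 50 mm high, 0.4 to 0.75 kg, too wide to grasp. Origin: centre of its underside. Its long +x side goes to the rail, its +y end to the stop; it starts turned at most 0.4 rad from the corner's axes. A battery puts the centre of mass about 11 mm towards +y. It slides with a few newtons.
- tuner_mid (a point): Centre of the tuner box, half-way up (25 mm above its underside). Friction is high (about 0.6): with one end of the back already on the rail, the box jams if pushed near its middle or pressed down while pushed, and closes up if pushed near the end that still gapes (some 50 mm from its middle).
- back_left (a point): On the box's back face at its +y edge (box x = 50, y = 75, z = 15 mm).
- back_right (a point): On the box's back face at its -y edge (box x = 50, y = -75, z = 15 mm).
- end_mid (a point): Middle of the box's +y end face (box x = 0, y = 75, z = 24 mm).
- power (a joint): Travel of the round orange push button on the box's top (24 mm across, at box x = 22, y = 45 mm, its top 17 mm above the lid), m: 0 up, 0.005 fully pressed at 5 N. To be left alone.
- fork: Nickel tuning fork lying flat, 180 mm long, origin near its middle. Leave alone.
- hammer: Black lacquered hammer lying flat, 180 mm long with a 75 mm head, origin near its middle. Leave alone.
- dividers: Chrome dividers lying flat, 145 mm long, origin at their hinge. Leave alone.
- bell: Brass hand bell with wooden knob, standing, 96 mm high, 68 mm across, origin under its centre. Leave alone.
- gatta1: Small upright wooden tuning dowel, 26 mm across, 55 mm high, origin under its centre. Leave alone.
- gatta2: The same, darker wood. Leave alone.
- tin: Small jar with white cap, 60 mm across and 60 mm high, origin under its centre. Leave alone.

How it is judged (in metres and radians):
On the way:
1. the box presses the stop firmly (over 5 N) with the stop solid at its inner end (value of joint stop above 0.0105 m and contact force between tuner and stop above 5 N), for 0.1 s.
At the end, for the whole second after the job is handed in: The box stands flat and still on the glass, both ends of its back side within 2 mm of the rail, its left end within 2 mm of the stop pad, the stop within 1.5 mm of its inner end (value of joint stop above 0.0105 m and x of each of back_left, back_right in the frame of corner above -0.002 m and y of end_mid in the frame of stop_face above -0.002 m and y of tuner_mid in the frame of corner above -0.079 m and angle between the x axis of tuner and the x axis of corner, either way round below 0.02 rad and angle between tuner's own z axis and vertical below 0.03 rad and height (world z) of tuner_mid below 0.029 m and linear speed of tuner below 0.01 m/s); the robot touches nothing.
It fails at once if the box is rammed into rail or stop (over 60 N) (contact force between tuner and stop above 60 N or contact force between tuner and corner above 60 N).
It fails at once if the box is lifted or tipped (height (world z) of tuner_mid above 0.04 m or angle between tuner's own z axis and vertical above 0.2 rad).
It fails at once if the orange button is pressed (value of joint power above 0.0025 m).
It fails at once if another thing on the counter is disturbed (distance of any of fork, hammer, dividers, bell, gatta1, gatta2, tin from where it was at the start of the episode above 0.015 m).
It also fails if it takes over 72 s, if anything falls off the work surface, if the arm or the gripper's body presses on something with over 40 N, if the wrist force passes 120 N, or if a joint passes its speed limit or range.

### The arm

A 6-joint arm with a two-finger parallel gripper is mounted at the origin on the work surface. World frame = base frame: x ahead of the robot, y to its left, z up, the work surface at z = 0. Lengths are in mm, angles in rad, forces in N, time in s.
With the tool pointing down it reaches from about 350 to 975 mm from the base axis. Payload 7.1 kg.
Tool frame: the origin (TCP) lies on the front face of the gripper's body, between the roots of the fingers; the fingertips stand 80 mm ahead of it and the grasp point (between the pads) lies 61 mm ahead of it (env.tips_ahead is the distance from the TCP to the fingertips, in mm); z points along the fingers, y is the direction in which the jaws open and shut (so a half turn about z gives the same grasp; the last joint's range is limited). The gripper opens to 88 mm and grips with 3 to 60 N. Pads are 20 mm wide; open, the fingers measure 115 mm over their backs; the gripper's body (75 mm by 178 mm) begins 61 mm behind the grasp point.
Start: joints at [1.209, 0.423, 1.63, -0, 1.089, -0.019], TCP at [210.047, 588.631, 302.675] pointing down, gripper open.
Joint ranges: [-3, 3], [-0.9, 2.11], [0.09, 2.58], [-1.31, 4.45], [0.11, 2.69], [-2.54, 2.54]. Speed limits (rad/s): [2.39, 2.39, 3.01, 3.14, 3.14, 3.14].

### API

Orientations are given as a unit quaternion [x, y, z, w].
In Python, from station import env, set_gripper, viewer, workorder gives the robot as it stands. Calls block until the motion is done:
- env.reach(position, orientation): joint-space move of the TCP to a pose.
- env.move_l(position, rot=None, rate=150, f_stop=None): straight line of the TCP; rot=None keeps the orientation; rate is the mean speed in mm/s. With f_stop (N) it stops when the force on the tool has changed by that much, and returns True; else False.
- env.move_joints(angles): joint-space move.
- set_gripper(opening): finger opening in mm; the grip force is fixed at half the most; returns when the fingers have stopped.
- env.hold(seconds).
- env.ik(position, orientation): joint angles nearest the present ones, or None.
- env.read_state(): the state.
- viewer.camera(name): name is "scene" or "top" or "wrist"; returns the picture (400x640x3 uint8, blue, green, red); there is no depth.
- viewer.camera_params(name): a dict with "fx", "fy", "cx", "cy" (pixels), "pose" (4x4, takes a point from camera to world coordinates); the wrist camera has in their place "tool_from_camera" (4x4, takes a point from camera to tool coordinates, whose origin is the TCP and whose axes are the flange's). Camera axes: x right, y up, looking along -z (the intrinsics and any distortion apply to the point x, -y, -z); pixel columns grow to the right and rows downward; lengths in mm; the calibration is good to about 2 mm. A picture is of the moment at which its call begins: read the wrist's pose just before it. camera_params takes no time and is no camera call.
A pose or a line that the arm cannot do raises env.IKError and nothing moves.
- workorder.sign_off(): hands the job in, once; it reports no verdict.
The state is a dict: "time_s": time; "qpos": joint angles; "dq": joint speeds; "tau": joint torques, N m; "tool_pos": TCP position; "orientation": TCP orientation; "force": force on the tool from outside, world axes, zero at the start; "wrist_torque": the same for the moment, N m; "width": finger opening in mm.
Only numpy, scipy, OpenCV 4.12 (cv2) and the standard library are available. Lean on these libraries where they do the work, as an engineer would, in place of code of your own. Each camera call takes 0.05 s, during which the arm holds its last target.

## Working session

There is one attempt and no reset: what is moved stays moved. The work goes in short steps, each a Python script; the robot and the scene stay as the last script left them, time stands still between calls to the robot, and variables do not carry over. Pictures are saved under pics/ and viewed, and the job is handed in when it is done.

```bash
ls; mkdir -p pics
python3 - <<'E'
from station import env, set_gripper, viewer, workorder
import cv2
for n in ("scene","top","wrist"):
    cv2.imwrite(f"pics/{n}0.png",viewer.camera(n)); 
    print(n,viewer.camera_params(n))
print(env.read_state())
E
```

```text
pics
scene {'fx': 465.12614115178934, 'fy': 465.12614115178934, 'cx': 321.8504666628719, 'cy': 206.4360924368915, 'pose': array([[ 3.00347761e-01, -5.88519464e-01,  7.50623783e-01,
         1.60086840e+03],
       [ 9.53726472e-01,  1.96877854e-01, -2.27255204e-01,
        -3.26764054e+02],
       [-1.40370887e-02,  7.84145364e-01,  6.20418414e-01,
         8.82260304e+02],
       [ 0.00000000e+00,  0.00000000e+00,  0.00000000e+00,
         1.00000000e+00]])}
top {'fx': 400.87897379566454, 'fy': 400.87897379566454, 'cx': 314.6379487228702, 'cy': 192.77514768622416, 'pose': array([[-4.14793534e-03,  9.96172155e-01, -8.73145646e-02,
         4.92206562e+02],
       [-9.99975461e-01, -4.62497586e-03, -5.26187831e-03,
        -1.58479870e+01],
       [-5.64556441e-03,  8.72905960e-02,  9.96166893e-01,
         1.12163870e+03],
       [ 0.00000000e+00,  0.00000000e+00,  0.00000000e+00,
         1.00000000e+00]])}
wrist {'fx': 359.5491067261709, 'fy': 359.5491067261709, 'cx': 322.32919749813317, 'cy': 194.3137525157127, 'tool_from_camera': array([[ 5.63400748e-04,  9.56994714e-01,  2.90104
[... 259 characters left out ...]
+00,
         1.00000000e+00]])}
{'time_s': 0.15, 'qpos': array([ 1.20900230e+00,  4.23675343e-01,  1.63045323e+00, -5.36054950e-07,
        1.08862056e+00, -1.89890604e-02]), 'dq': array([ 0.00056406, -0.0030477 , -0.00298689, -0.00025775,  0.00090215,
       -0.00049618]), 'tau': array([ 3.50190362e-05, -5.44986212e+01, -2.73918825e+01,  6.43454888e-02,
        2.05354724e-02, -6.01012607e-05]), 'tool_pos': array([209.93907017, 588.35039618, 302.09801256]), 'orientation': array([ 1.70564297e-01,  9.85346379e-01, -5.67835130e-04, -1.09194767e-04]), 'force': array([-0.01426019, -0.58441691,  0.23760943]), 'wrist_torque': array([0.01286505, 0.0154684 , 0.00182899]), 'width': 88.1623525005658}
```

View pics/top0.png

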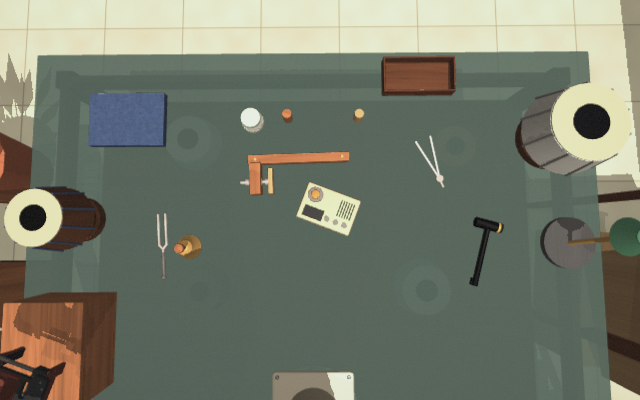

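View pics/scene0.png

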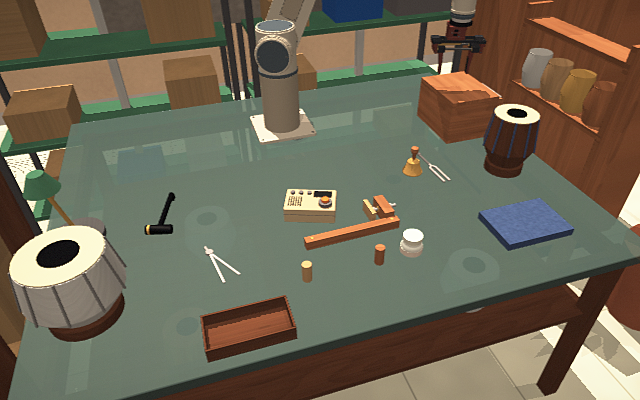

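```bash
cat > h.py <<'E'
from station import env, set_gripper, viewer, workorder
import cv2, numpy as np
def ray(n,u,v,pose=None):
    p=viewer.camera_params(n); T=pose if pose is not None else p["pose"]
    d=np.array([(u-p["cx"])/p["fx"],-(v-p["cy"])/p["fy"],-1.])
    return T[:3,3],T[:3,:3]@d
def onz(n,u,v,z,pose=None):
    o,d=ray(n,u,v,pose); return (o+d*(z-o[2])/d[2])[:2]
E
python3 - <<'E'
from h import *
a=cv2.imread("pics/top0.png")[140:250,225:385]
cv2.imwrite("pics/top0c.png",cv2.resize(a,None,fx=5,fy=5,interpolation=cv2.INTER_CUBIC))
a=cv2.imread("pics/scene0.png")[180:260,270:430]
cv2.imwrite("pics/scene0c.png",cv2.resize(a,None,fx=5,fy=5,interpolation=cv2.INTER_CUBIC))
E
```

```text
(no output)
```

View pics/top0c.png

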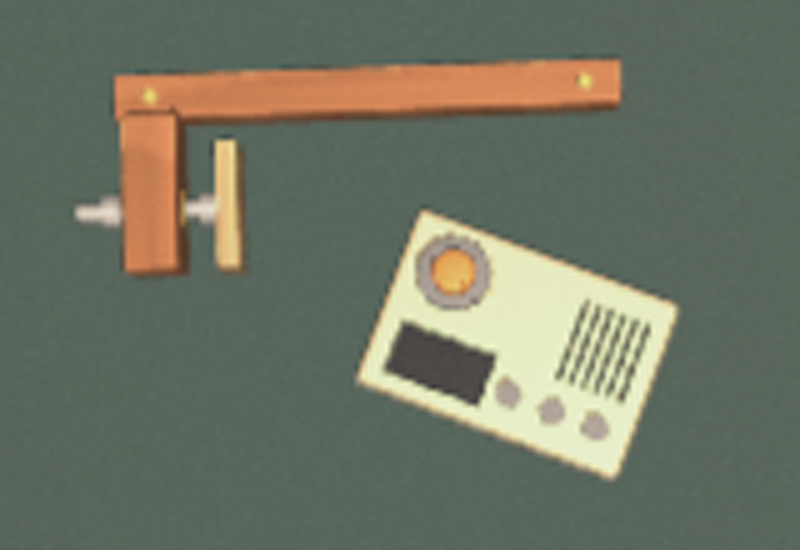

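View pics/scene0c.png

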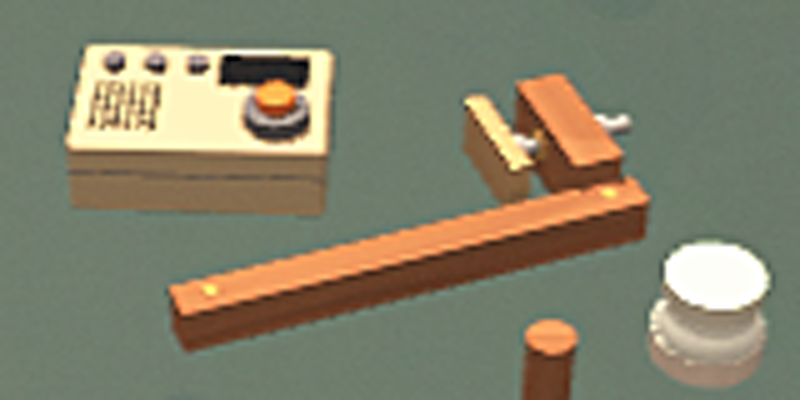

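```bash
cat >> h.py <<'E'
def boxpose(img,corner_yaw=0.,z=50):
    hsv=cv2.cvtColor(img,cv2.COLOR_BGR2HSV)
    m=((hsv[...,2]>195)&(hsv[...,0]>20)&(hsv[...,0]<45)&(hsv[...,1]>25)).astype(np.uint8)
    m[:,:225]=0;m[:,400:]=0;m[:110]=0;m[270:]=0
    m=cv2.morphologyEx(m,cv2.MORPH_OPEN,np.ones((3,3),np.uint8))
    cs,_=cv2.findContours(m,cv2.RETR_EXTERNAL,cv2.CHAIN_APPROX_NONE)
    c=max(cs,key=cv2.contourArea)[:,0].astype(float)
    P=np.array([onz("top",u,v,z) for u,v in c]).astype(np.float32)
    (cx,cy),(w,h),a=cv2.minAreaRect(P)
    a=np.deg2rad(a)
    if w>h: a-=np.pi/2
    a=(a+np.pi/2)%np.pi-np.pi/2   # short side dir = box x
    return np.array([cx,cy]),a,(w,h)
E
python3 - <<'E'
from h import *
img=cv2.imread("pics/top0.png")
print(boxpose(img))
# rail: orange wood; top-face outline crop points
cr=lambda u,v,z:onz("top",225+u/5-.4,140+v/5-.4,z)
# corners of top faces
for n,u,v,z in [("rail TL",115,75,30),("rail TR",620,60,30),("rail BR",620,104,30),("rail BL inner",185,118,30),("blk TL",121,113,46),("blk TR",178,113,46),("blk BL",124,270,46),("blk BR",178,270,46),("pad TR",238,140,42),("pad BR",243,270,42),("pad TL",216,140,42),("pad BL",216,270,42),("btn",454,270,67)]:
    print(n,cr(u,v,z).round(1))
for n,u,v,z in [("bx",421,212,50),("bx",678,306,50),("bx",614,478,50),("bx",360,381,50)]: print(n,cr(u,v,z).round(1))
E
```

```text
(array([544.39007568, -46.4593811 ]), np.float64(-0.36832623087648253), (146.0432891845703, 97.40585327148438))
rail TL [694.5 174.5]
rail TR [ 701.4 -104.2]
rail BR [ 676.9 -103.9]
rail BL inner [670.3 135.6]
blk TL [670.6 168.2]
blk TR [670.5 137.2]
blk BL [585.1 165.7]
blk BR [584.9 136.6]
pad TR [656.1 105. ]
pad BR [585.1 101.9]
pad TL [656.2 117. ]
pad BL [585.2 116.6]
btn [582.5 -12.3]
bx [615.3   5.4]
bx [ 564.  -132.1]
bx [472.6 -96.8]
bx [524.6  38.2]
```

```bash
cat >> h.py <<'E'
PSI=0.0247; O=np.array([671.2,115.])
EX=np.array([np.cos(PSI),np.sin(PSI)]); EY=np.array([-np.sin(PSI),np.cos(PSI)])
def c2w(x,y): return O+x*EX+y*EY
def w2c(p): d=np.asarray(p)[:2]-O; return np.array([d@EX,d@EY])
def q(psi): return [-np.sin(psi/2),np.cos(psi/2),0,0]
def st():
    s=env.read_state(); print("t",round(s["time_s"],2),"tcp_c",w2c(s["tool_pos"]).round(1),round(s["tool_pos"][2],1),"F",s["force"].round(1),"M",s["wrist_torque"].round(2),"w",round(s["width"],1))
def P(x,y,z): return [*c2w(x,y),z]
def look(name):
    img=viewer.camera("top"); c,a,wh=boxpose(img); print("box_c",w2c(c).round(1),"rel yaw",round(a-PSI,3),np.round(wh,1))
    cv2.imwrite(f"pics/{name}.png",cv2.resize(img[130:250,225:385],None,fx=5,fy=5,interpolation=cv2.INTER_CUBIC))
E
python3 - <<'E'
from h import *
print(w2c([472.6,-96.8]), w2c([544.4,-46.5]))
yc=-151
env.reach(P(-245,yc,180),q(PSI)); st()
env.move_l(P(-245,yc,95),rate=120); st()
print(env.move_l(P(-135,yc,95),rate=60,f_stop=15)); st()
look("t1")
E
```

```text
[-203.77034922 -206.83047353] [-130.74996666 -158.31909619]
t 2.57 tcp_c [-244.6 -150.6] 180.1 F [ 0.1 -0.8 -0. ] M [ 0.04 -0.    0.02] w 87.9
t 3.42 tcp_c [-244.7 -150.9] 95.3 F [0.2 0.2 0.6] M [-0.01  0.03  0.05] w 87.7
False
t 5.41 tcp_c [-135. -151.] 94.9 F [-0.8  0.2 -0.2] M [0.13 0.31 0.04] w 88.2
box_c [ -94.5 -165.4] rel yaw -0.096 [105.7  21.7]
```

View pics/t1.png

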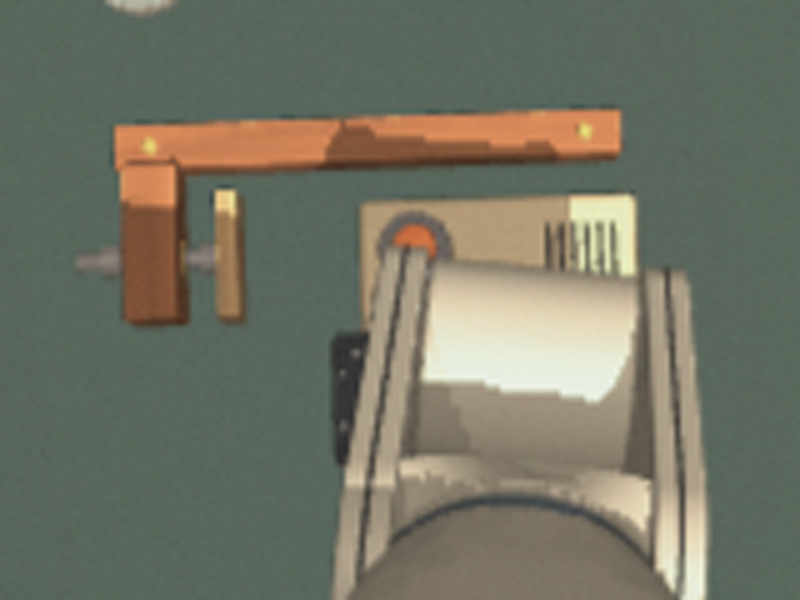

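Run:
```python
from h import *
print(env.move_l(P(-95,-151,95),rate=30,f_stop=12)); st(); env.hold(.3); st()
env.move_l(P(-140,-151,95),rate=120)
env.move_l(P(-140,-151,200),rate=200); st()
env.reach(P(-110,-290,200),q(PSI-np.pi/2)); st()
look("t2")
```

```text
True
t 6.32 tcp_c [-110.5 -151.1] 94.5 F [ 0.8 -0.4  0.4] M [ 0.05  0.03 -0.04] w 87.8
t 6.62 tcp_c [-111.9 -151. ] 93.9 F [ 0.1  0.3 -0.7] M [0.02 0.04 0.01] w 87.5
t 7.67 tcp_c [-140. -151.] 199.6 F [ 0.5 -0.3 -0.7] M [-0.03  0.03 -0.04] w 87.8
t 8.89 tcp_c [-110.4 -289.6] 199.1 F [-0.6  0.6  0.1] M [-0.05  0.04  0.01] w 87.7
box_c [ -15.8 -132.9] rel yaw -0.03 [29.7 27.3]
```

View pics/t2.png

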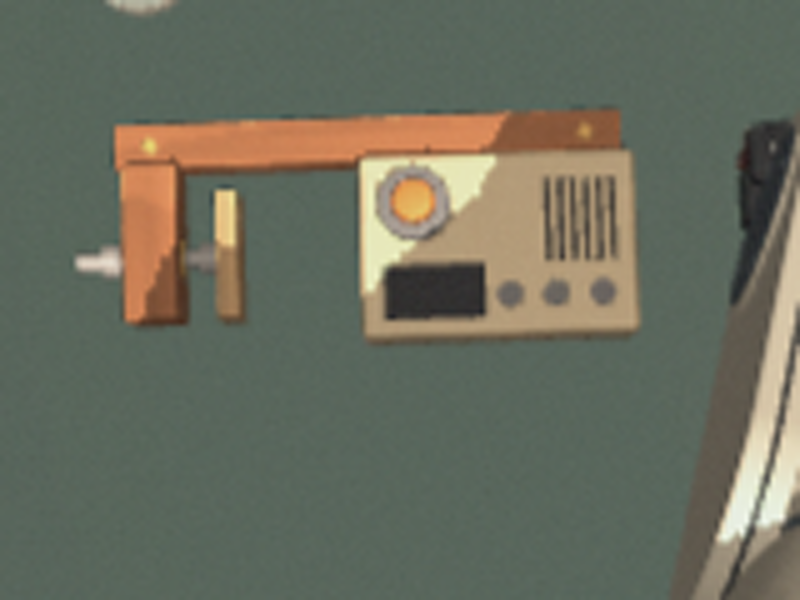

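Run:
```python
from h import *
set_gripper(40)
env.reach(P(-48,-265,160),q(PSI-np.pi/2))
env.move_l(P(-48,-265,95),rate=120); st()
print(env.move_l(P(-48,-180,95),rate=60,f_stop=14)); st()
print(env.move_l(P(-48,-150,95),rate=20,f_stop=12)); st()
env.hold(.2); st()
look("t3")
```

```text
t 10.92 tcp_c [ -47.8 -265.3] 95.5 F [-0.2 -0.1  0.8] M [-0.05  0.01 -0.04] w 40.2
False
t 12.48 tcp_c [ -47.9 -180. ] 94.9 F [ 0.7 -1.8  1.4] M [-0.15  0.09 -0.02] w 39.9
True
t 13.51 tcp_c [ -48.1 -159.1] 94.8 F [ 0.1 -2.5  1.6] M [-0.4   0.06  0.11] w 39.9
t 13.71 tcp_c [ -48.5 -159.2] 94.3 F [-0.8  0.  -0.3] M [-0.05  0.06 -0.01] w 39.9
box_c [  25.6 -176.4] rel yaw -0.114 [109.2  22.6]
```

View pics/t3.png

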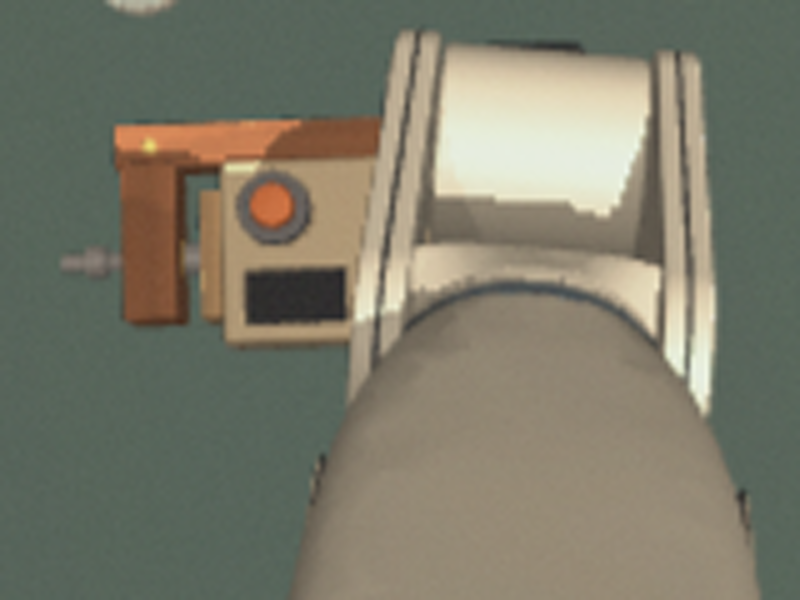

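Run:
```python
from h import *
y=w2c(env.read_state()["tool_pos"])[1]
for i in range(14):
    y+=.7
    env.move_l(P(-48,y,95),rate=10); s=env.read_state(); f=-(s["force"][:2]@EY)
    print(round(y,1),w2c(s["tool_pos"]).round(1),round(f,1),s["force"].round(1))
    if f>17: break
env.hold(.4); st()
```

```text
-158.5 [ -48.6 -159. ] 5.0 [-0.6 -5.  -2.1]
-157.8 [ -48.7 -158.9] 7.6 [-1.3 -7.6 -1.8]
-157.1 [ -48.6 -158.8] 11.0 [ -1.3 -11.1  -1.6]
-156.4 [ -48.6 -158.7] 14.9 [ -1.4 -14.9  -1.1]
-155.7 [ -48.6 -158.6] 17.4 [ -1.3 -17.4  -0.5]
t 15.46 tcp_c [ -48.6 -158.6] 94.7 F [ -1.2 -18.1  -0.5] M [-2.85  0.35  0.37] w 40.0
```

Run:
```python
from h import *
env.move_l(P(-48,-164,95),rate=20)
env.move_l(P(-48,-185,95),rate=80)
env.move_l(P(-48,-210,200),rate=200)
env.reach(P(-200,-250,200),q(PSI)); st()
look("t4")
img=viewer.camera("scene"); cv2.imwrite("pics/s4.png",cv2.resize(img[180:260,270:430],None,fx=5,fy=5,interpolation=cv2.INTER_CUBIC))
```

```text
t 18.64 tcp_c [-199.9 -249.9] 199.6 F [ 0.1 -0.   0. ] M [0.06 0.01 0.03] w 40.1
box_c [-50.3 -73.7] rel yaw 0.008 [ 96.5 149.3]
```

View pics/t4.png

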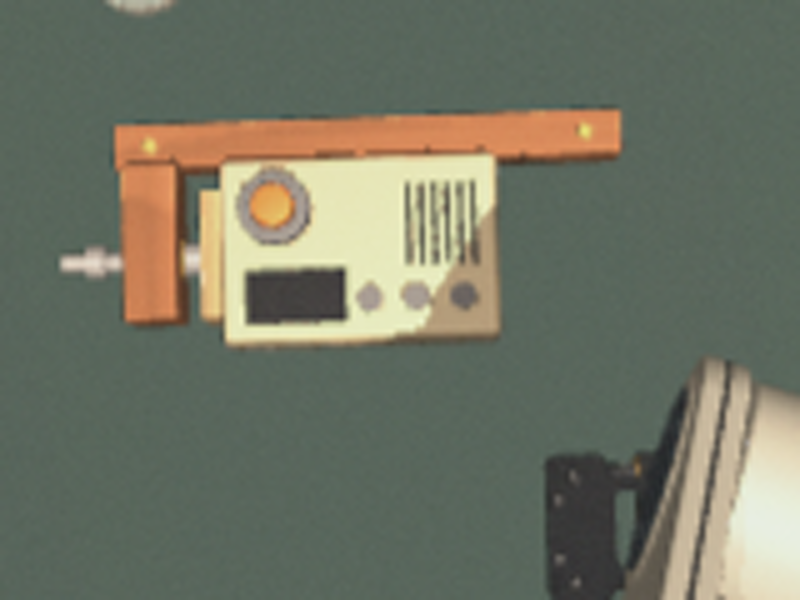

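View pics/s4.png

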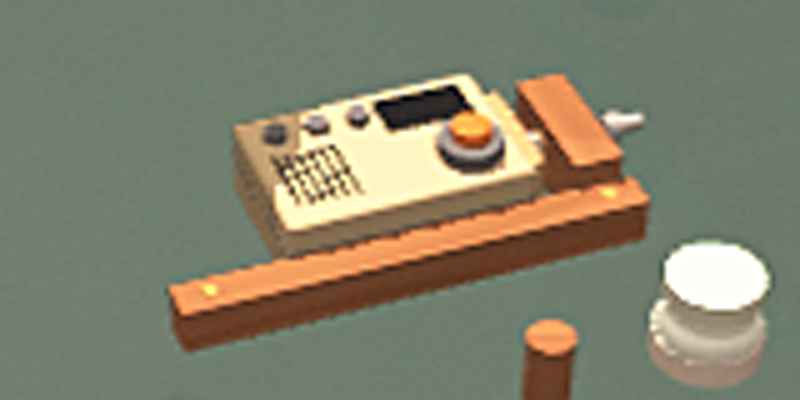

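Run:
```python
from h import *
set_gripper(88)
env.reach(P(-135,-78,180),q(PSI))
env.move_l(P(-135,-78,95),rate=120)
print(env.move_l(P(-95,-78,95),rate=20,f_stop=8)); st()
env.hold(.2)
x=w2c(env.read_state()["tool_pos"])[0]
for i in range(14):
    x+=.8
    env.move_l(P(x,-78,95),rate=10); s=env.read_state(); f=-(s["force"][:2]@EX)
    print(round(x,1),w2c(s["tool_pos"]).round(2),round(f,1),s["wrist_torque"].round(2))
    if f>17: break
env.hold(.3); st()
env.move_l(P(-116,-78,95),rate=20)
env.move_l(P(-140,-78,95),rate=100)
env.move_l(P(-140,-78,200),rate=200)
set_gripper(40)
env.reach(P(-48,-190,170),q(PSI-np.pi/2))
env.move_l(P(-48,-190,95),rate=120)
print(env.move_l(P(-48,-150,95),rate=20,f_stop=8)); st()
env.hold(.2)
y=w2c(env.read_state()["tool_pos"])[1]
for i in range(14):
    y+=.7
    env.move_l(P(-48,y,95),rate=10); s=env.read_state(); f=-(s["force"][:2]@EY)
    print(round(y,1),w2c(s["tool_pos"]).round(2),round(f,1),s["wrist_torque"].round(2))
    if f>14: break
env.hold(.3); st()
env.move_l(P(-48,-164,95),rate=20)
env.move_l(P(-48,-185,95),rate=80)
env.move_l(P(-48,-210,200),rate=200)
env.reach(P(-230,-330,250),q(PSI)); st()
look("t5")
cv2.imwrite("pics/top5.png",viewer.camera("top"))
img=viewer.camera("scene"); cv2.imwrite("pics/s5.png",cv2.resize(img[180:260,270:430],None,fx=5,fy=5,interpolation=cv2.INTER_CUBIC))
```

```text
True
t 22.48 tcp_c [-110.8  -78. ] 94.5 F [ 0.1 -0.3 -0.5] M [ 0.03 -0.01  0.04] w 87.5
-110.4 [-110.54  -78.  ] 0.9 [-0.03  0.1   0.03]
-109.6 [-110.39  -78.  ] 5.4 [0.14 0.69 0.22]
-108.8 [-110.26  -77.98] 6.2 [0.23 1.06 0.35]
-108.0 [-110.16  -78.  ] 10.2 [0.31 1.43 0.51]
-107.2 [-110.03  -77.99] 11.4 [0.41 1.74 0.55]
-106.4 [-109.91  -77.97] 13.1 [0.43 1.98 0.66]
-105.6 [-109.82  -77.96] 16.7 [0.47 2.36 0.68]
-104.8 [-109.64  -77.97] 18.4 [0.52 2.63 0.75]
t 24.98 tcp_c [-109.7  -78. ] 94.4 F [-18.4  -0.5  14. ] M [0.51 2.61 0.81] w 87.7
True
t 31.07 tcp_c [ -48.1 -159.2] 94.8 F [ 0.5 -2.5  1.5] M [-0.35  0.06  0.04] w 39.8
-158.5 [ -48.25 -159.07] 5.7 [-1.   -0.11  0.18]
-157.8 [ -48.2  -158.96] 7.8 [-1.46 -0.03  0.19]
-157.1 [ -48.18 -158.86] 11.6 [-1.97  0.01  0.32]
-156.4 [ -48.19 -158.76] 14.9 [-2.5   0.08  0.27]
t 32.58 tcp_c [ -48.2 -158.7] 94.8 F [  0.6 -16.1  -0.7] M [-2.41  0.09  0.37] w 39.9
t 35.87 tcp_c [-229.9 -329.8] 249.6 F [ 0.2 -0.5 -0.3] M [ 0.1  -0.03  0.04] w 40.0
box_c [-50.3 -75.7] rel yaw 0.005 [ 96.5 145.7]
```

View pics/t5.png

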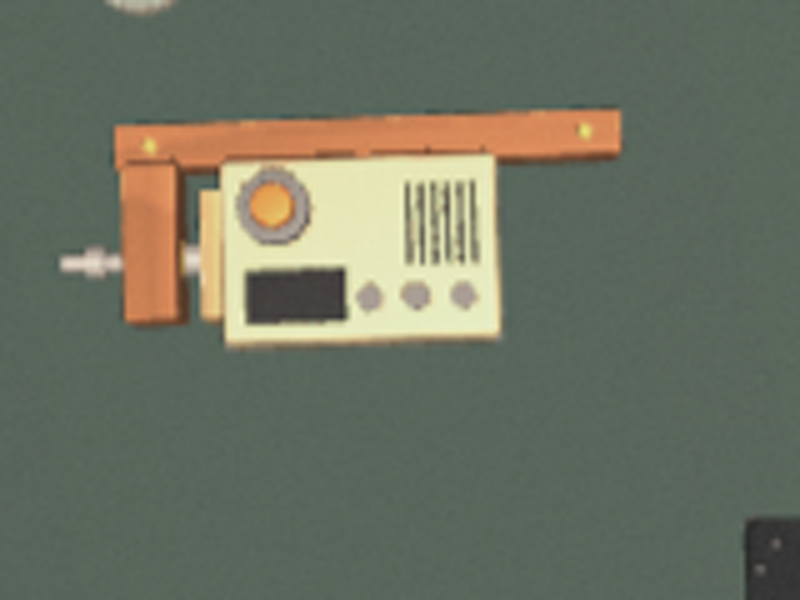

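View pics/top5.png

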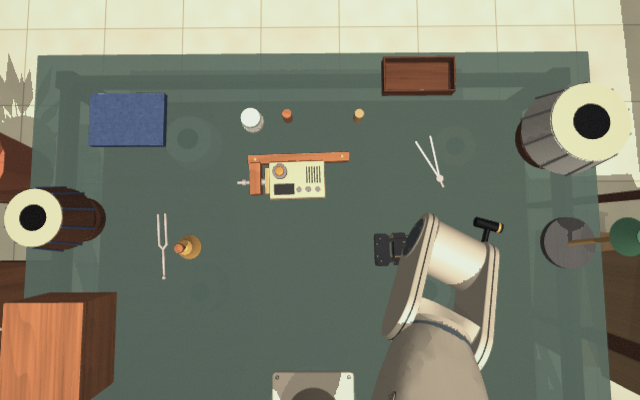

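Run:
```python
from h import *
set_gripper(0)
env.reach(P(-135,-122,180),q(PSI))
for yy in (-122,-30):
    env.move_l(P(-130,yy,95),rate=120)
    print(env.move_l(P(-95,yy,95),rate=20,f_stop=8)); st()
    env.hold(.2)
    x=w2c(env.read_state()["tool_pos"])[0]
    for i in range(14):
        x+=.8
        env.move_l(P(x,yy,95),rate=10); s=env.read_state(); f=-(s["force"][:2]@EX)
        if f>11: break
    print(round(x,1),w2c(s["tool_pos"]).round(2),round(f,1),s["force"].round(1))
    env.move_l(P(-114,yy,95),rate=20)
    env.move_l(P(-130,yy,95),rate=100)
env.move_l(P(-140,-40,200),rate=200)
env.reach(P(-230,-330,250),q(PSI)); st()
look("t6")
img=viewer.camera("scene"); cv2.imwrite("pics/s6.png",cv2.resize(img[180:260,270:430],None,fx=5,fy=5,interpolation=cv2.INTER_CUBIC))
```

```text
True
t 39.61 tcp_c [-110.5 -122. ] 94.5 F [-0.3 -0.7 -0.3] M [ 0.05  0.05 -0.03] w 0.7
-106.9 [-109.81 -121.97] 11.7 [-11.7  -1.3   9.3]
True
t 43.83 tcp_c [-110.7  -30. ] 94.5 F [-0.3  0.2  0.1] M [ 0.01 -0.02  0.  ] w 0.6
-107.1 [-110.02  -30.02] 13.2 [-13.2   0.6   8.1]
t 47.94 tcp_c [-229.8 -329.3] 249.4 F [-0.3  0.6 -0.6] M [0.   0.02 0.02] w 0.6
box_c [-50.3 -75.6] rel yaw 0.006 [ 96.5 145.7]
```

View pics/t6.png

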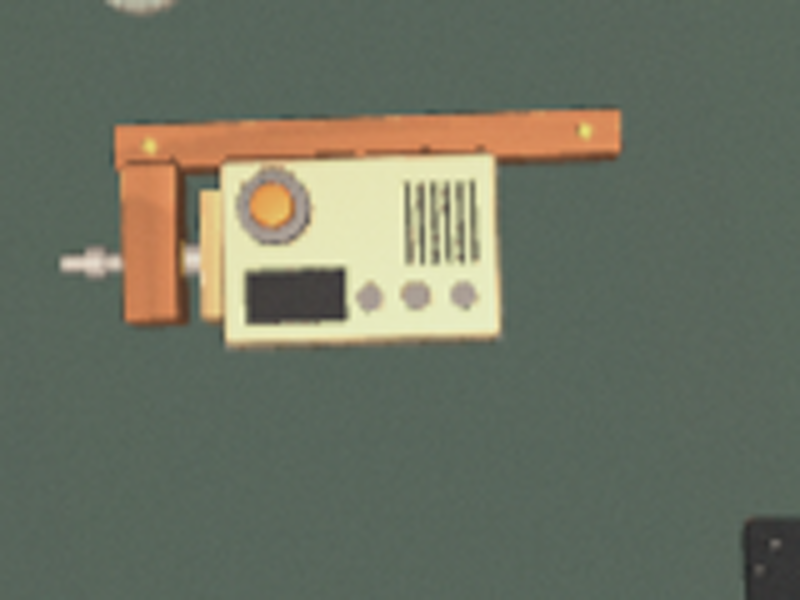

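View pics/s6.png

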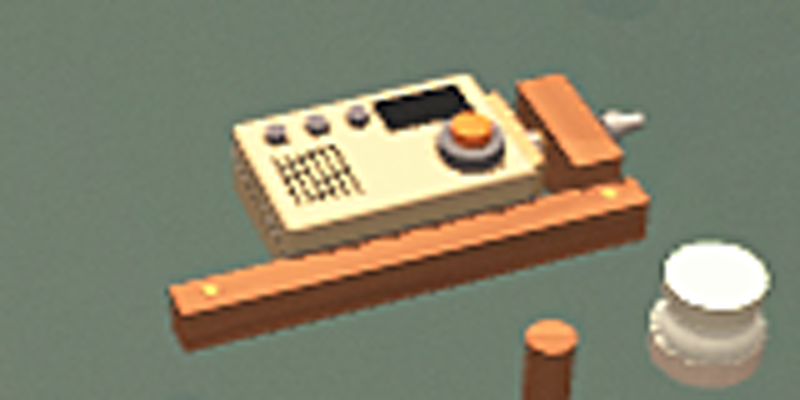

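The box sits flush at both ends, it's against the stop, and the arm is clear of everything. I'm handing the job in.

Run:
```python
from h import *
print(workorder.sign_off())
```

```text
the job is handed in; nothing more can be done
None
```

I slid the tuner box square with both fingertips up to the back rail. I then pushed it along the rail from its right end until the stop went solid, and held about 18 N there for 0.4 s. After that I pressed it to the rail with both fingers (18 N), to the stop again (16 N), and finally at each end of its front with closed fingers (12–13 N). The arm then moved clear and I handed the job in at about 48 s.

**Box position:** the last top picture puts its centre at (-50.3, -75.6) mm in the corner's frame, against a target of (-50, -75). It is turned 0.006 rad, and the two end presses agreed to 0.2 mm.

**Stop and rail:** the stop read solid at the same place in both presses. Both camera views show no gap at rail or stop.

**Other things on the counter:** the full top picture, taken before the last end presses, showed nothing disturbed. The hammer was partly hidden by the arm in it.

**Check that disagreed:** in the two-finger press nearly all the force was on the left finger. I take that as a few milliradians of error in my yaw estimate, and the separate end presses found no gap. During the presses on the front there was also about 8–14 N of vertical force on the tool, which I left uncorrected.

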